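Top up the spring-lift carton dispenser

ROBOT

A 6-joint arm with a two-finger parallel gripper is mounted at the origin on a cart in front of the work surface, level with it; the furniture and walls round the work are solid. World frame = base frame: x ahead of the robot, y to its left, z up, the work surface at z = 0. Lengths are in m, angles in degrees, forces in N, time in s.
With the tool pointing down it reaches from about 0.35 to 0.8 m from the base axis. Payload 7.3 kg.
Tool frame: the origin (TCP) lies at the very end of the fingers, on their centre line; the grasp point (between the pads) lies arm.pinch_z behind it (arm.pinch_z is the distance from the TCP to the grasp point, in m); z points along the fingers, y is the line along which they close (so a half turn about z gives the same grasp; the last joint's range is limited). The gripper opens to 85 mm and grips with 20 to 120 N. Pads are 22 mm wide; open, the fingers measure 114 mm over their backs; the gripper's body (76 mm by 85 mm) begins 54 mm behind the grasp point. The pads swing forward as they close: fully open they stand 13 mm farther back than shut.
Start: joints at [58.499, 19.595, 87.324, -0, 73.075, -8.365], TCP at [0.206, 0.483, 0.231] pointing down, gripper open.
Joint ranges: [-145.02, 145.02], [-44.19, 115.74], [2.07, 154.8], [-57.11, 237.11], [16.16, 152.29], [-177.93, 177.93]. Speed limits (degrees/s): [147.25, 147.25, 180, 180, 180, 180].

INTERFACE

Orientations are given as a 3x3 rotation matrix whose columns are the frame's x, y, z axes.
In Python, from workcell import arm gives the robot as it stands.
- The arm moves only by the tool drive_effector, called after "Request:" as name(argument=value, ...), one argument or row to a line, values as JSON. Schema: {"type":"object","properties":{"offsets":{"type":"array","items":{"type":"number"},"minItems":7,"maxItems":70},"grip_force":{"type":"number"},"only":{"type":"string"},"quiet":{"type":"boolean"},"lines":{"type":"string"}},"required":["offsets"],"additionalProperties":false}. offsets is one flat list of numbers that holds 1 to 10 rows one after another, with no inner brackets; each row has 7 numbers: the finger opening in m, then dx, dy, dz in shares of the most that a row can go, 1 being 62.5 mm, then a rotation vector rx, ry, rz in parts of the range, where 1.0 means 180 degrees; each row shifts and turns the commanded pose from where the row before left it, along the tool's axes as they then stand; what a row does not reach is not made up. A row lasts 1/8 s, in which the tool goes at most 0.0625 m and 10.7 degrees, less where a joint would pass 70% of its speed; a pose out of reach is approached as far as the arm can. The fingers move at their own pace and stop on an object; grip_force is the grip in N (left out, the last holds). Time passes only in rows, so rows that do not move let the fingers close. The tool returns the time, the measured TCP pose, the force, the opening and the grip force at its end. only (a regular expression) keeps the lines of the reply that match it, lines (a string "A,B") keeps lines A to B, and quiet returns only ok. No shift or turn number may pass 1 either way. Input that does not fit is refused with a message, and nothing moves.
- arm.sense(): the state, without advancing time (a new reading comes with each control period).
- arm.capture(name): name is "scene" or "top"; returns the picture (400x640x3 uint8, blue, green, red); there is no depth.
- arm.get_calibration(name): a dict with "intrinsics" (3x3 intrinsics, pixels), "R" (3x3) and "t" (3): a world point X has camera coordinates R X + t. Camera axes: x right, y down, z forward; pixel columns grow to the right and rows downward; lengths in m; the calibration is good to about 2 mm. A picture is of the moment at which its call begins. get_calibration takes no time and is no camera call.
- arm.close_job(): hands the job in; it is judged then, once.
The state is a dict: "time": time; "q": joint angles; "joint_velocities": joint speeds; "effort": joint torques, N m; "tcp_pos": TCP position; "eef_rot": TCP orientation; "wrist_force": force on the tool from outside, world axes, zero at the start; "wrist_torque": the same for the moment, N m; "finger_gap": finger opening in m; "grasp_force": force on a finger pad.
Only numpy, scipy, OpenCV 4.12 (cv2) and the standard library are available. Lean on these libraries where they do the work, as an engineer would, in place of code of your own. Each camera call takes 0.05 s, during which the arm holds its last target. There are 200 camera calls.

TASK

Top up the carton dispenser: take the two loose white cartons, one after the other, press each one flat down on the pile so that the spring platform sinks, and slide it lengthwise in under the yellow lip until it is fully home against the back wall. At the end all three cartons must lie square in one pile, held down by the lip, and you must have let go. Leave the jar, the red-lidded pot and the mug where they stand.

Things in the scene. Friction and masses are not known exactly. Their poses are not given: they have to be found in the camera images.
- dispenser: Grey steel dispenser, fixed, 262 mm high. Origin: on the bench, below the home place of the cartons; +x into the slot, -x to its open front, z up. Home: carton lengthwise along x, centre x 0 to 0.002, y 0. Back wall face x 0.052. Side guides y +-0.035, from x 0.012 to 0.056, flared to +-0.042 at x 0.002; ahead of them front and sides are open above the foot plate (8 mm high, 150 x 130).
- lip_edge (a point): Front edge of the yellow lip's underside, z = 0.150 (dispenser x 0.025; lip runs to the back wall). Its lead-in turns up 4 mm more, out to x 0.016. Press a new carton flat onto the pile with its far end just ahead of the lip, at x about 0.01, until its top is 3 to 8 mm below the lip; then slide it in along +x. Axes as the dispenser.
- shelf_edge (a point): Front lower edge of the shelf above the lip: z = 0.217, dispenser x -0.010, 94 mm wide, with a fixed roll of labels on it (top z 0.273). A gripper held upright on a carton in the slot strikes it: lean the tool 30 to 40 degrees back to the dispenser's front (-x), holding the carton by its front half, fingers on its long sides. Axes as the dispenser.
- platform (a joint): Depth of the spring platform (94 x 62 mm) in m: 0 = level with the lip's underside, grows downward, stop at 0.125. It only moves up and down and stays level. Pushes up with 3 N at 0 and 35 N/m more as it sinks (6.7 N at 0.105); it does not latch, only the lip holds the pile down. About 0.035 with one carton under the lip, 0.070 with two, 0.105 with three.
- carton_a: Loose closed white carton with blue print, 62 (x) x 100 (y) x 35 mm (z), about 0.12 kg, lying flat on the bench. Origin: centre of its underside. Both ends are alike; either may go in first.
- carton_b: A second loose carton, the same as carton_a.
- carton_c: A third carton, the same, already in the dispenser: flat on the platform, under the lip and home against the back wall at the start.
- bead_jar: Bystander: upright jar with a red cap, 45 mm in diameter, 106 mm high. Origin: centre of its underside.
- wax_pot: Bystander: low pot with a red lid, 58 mm in diameter, 50 mm high. Origin: centre of its underside.
- tea_mug: Bystander: striped mug, 80 mm in diameter (114 mm over its handle), 89 mm high. Origin: centre of its underside.
- trimmer_handle (a point): Free end of the black handle of the paper trimmer's raised lever, fixed; obstacle. The lever (handle 27 mm thick, top at z 0.19) slopes down from here straight away from the robot (+x) to 0.05 high at x = 0.88. The trimmer's board, 18 mm high, covers x 0.60 to 0.90, y -0.05 to 0.37.

How it is judged:
By the outcome, as a careful person would: the job done as asked, in the order asked, and still so for the second after the job is handed in, with the robot touching nothing.
It also fails if it takes over 64 s, if anything falls off the work surface, if the arm or the gripper's body presses on something with over 40 N, if the wrist force passes 120 N, or if a joint passes its speed limit or range.

## Working session

There is one attempt and no reset: what is moved stays moved. The work goes in short steps, Python scripts to look and compute and a tool call to move; the robot and the scene stay as the last step left them, time stands still between calls to the robot, and variables do not carry over. Pictures are saved under pics/ and viewed, at most 10 in all, crops included, and the job is handed in when it is done.

```bash
ls; mkdir -p pics; python3 - <<'E'
from workcell import arm
import cv2
for n in("scene","top"):
    im=arm.capture(n); cv2.imwrite(f"pics/{n}0.png",im)
    c=arm.get_calibration(n); print(n,c)
print(arm.pinch_z); s=arm.sense(); print(s["tcp_pos"],s["eef_rot"],s["time"])
E
```

```text
pics
workcell.py
scene {'intrinsics': array([[412.91179871,   0.        , 320.4415247 ],
       [  0.        , 412.91179871, 203.31704468],
       [  0.        ,   0.        ,   1.        ]]), 'R': array([[ 0.89535909, -0.44485617,  0.02085864],
       [-0.22147938, -0.48542647, -0.84575885],
       [ 0.38636638,  0.75263812, -0.53315747]]), 't': array([-0.49820883,  0.23182946,  1.17721817])}
top {'intrinsics': array([[375.14549854,   0.        , 322.01120647],
       [  0.        , 375.14549854, 201.18609705],
       [  0.        ,   0.        ,   1.        ]]), 'R': array([[-0.02713153, -0.99961685, -0.00548114],
       [-0.99161336,  0.0276066 , -0.12625699],
       [ 0.12635992,  0.00200963, -0.99198242]]), 't': array([0.0175069 , 0.53196374, 1.18684563])}
0.0187
[0.20610203 0.48249436 0.23070923] [[-9.19557951e-01  3.92953795e-01 -6.99120359e-04]
 [ 3.92954371e-01  9.19557248e-01 -1.15277874e-03]
 [ 1.89892414e-04 -1.33476925e-03 -9.99999091e-01]] 0.1
```

View pics/scene0.png

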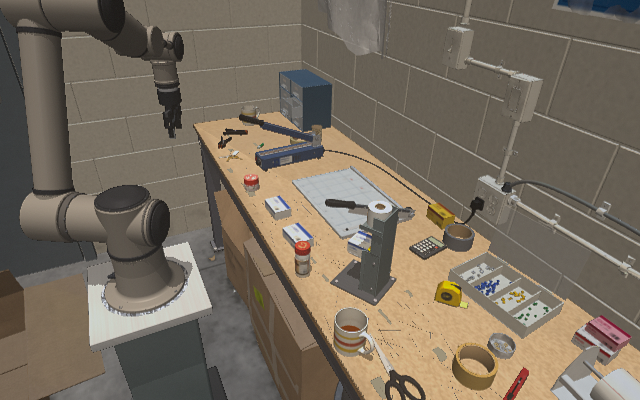

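View pics/top0.png

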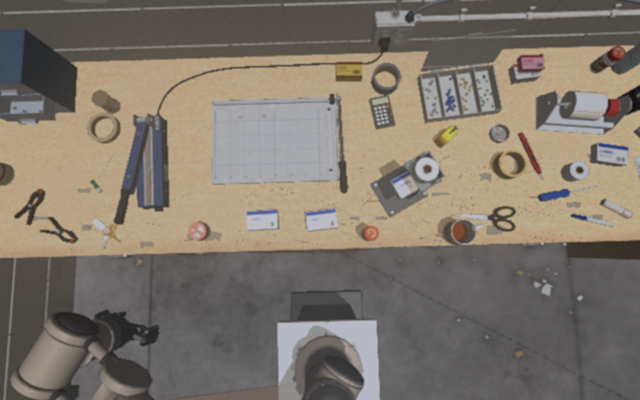

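The scene view shows cartons at about (277,206) and (297,235), with the jar at (302,258) and the dispenser at (372,250). In the top view the cartons are at (263,220) and (321,219), the jar at (370,233) and the dispenser at (407,182). I'll enlarge both.

```bash
python3 - <<'E'
import cv2
a=cv2.imread("pics/top0.png")[145:255,240:450]; cv2.imwrite("pics/top0c.png",cv2.resize(a,(798,418),interpolation=cv2.INTER_CUBIC))
a=cv2.imread("pics/scene0.png")[185:310,250:410]; cv2.imwrite("pics/scene0c.png",cv2.resize(a,(768,600),interpolation=cv2.INTER_CUBIC))
E
cat > h.py <<'E'
import numpy as np
from workcell import arm
C={n:arm.get_calibration(n) for n in("scene","top")}
def plane(n,u,v,z):
    c=C[n];d=c["R"].T@np.linalg.inv(c["intrinsics"])@[u,v,1];o=-c["R"].T@c["t"]
    return o+d*(z-o[2])/d[2]
def tri(*obs):
    A=np.zeros((3,3));b=np.zeros(3)
    for n,u,v in obs:
        c=C[n];d=c["R"].T@np.linalg.inv(c["intrinsics"])@[u,v,1];d/=np.linalg.norm(d)
        P=np.eye(3)-np.outer(d,d);A+=P;b+=P@(-c["R"].T@c["t"])
    return np.linalg.solve(A,b)
def proj(n,X):
    c=C[n];p=c["intrinsics"]@(c["R"]@X+c["t"]);return p[:2]/p[2]
E
```

```text
(no output)
```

View pics/top0c.png

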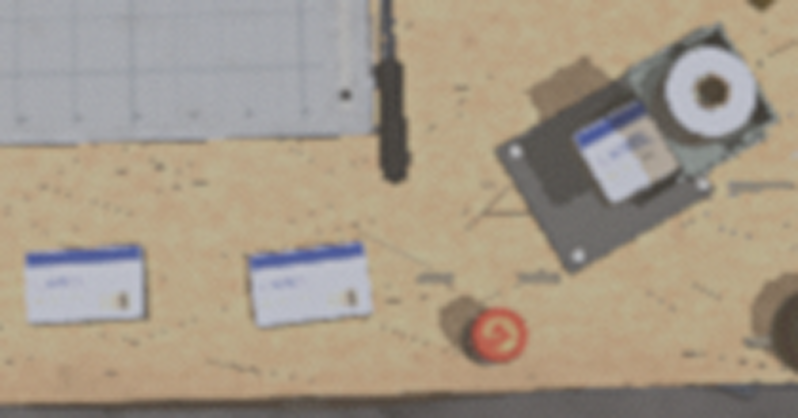

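View pics/scene0c.png

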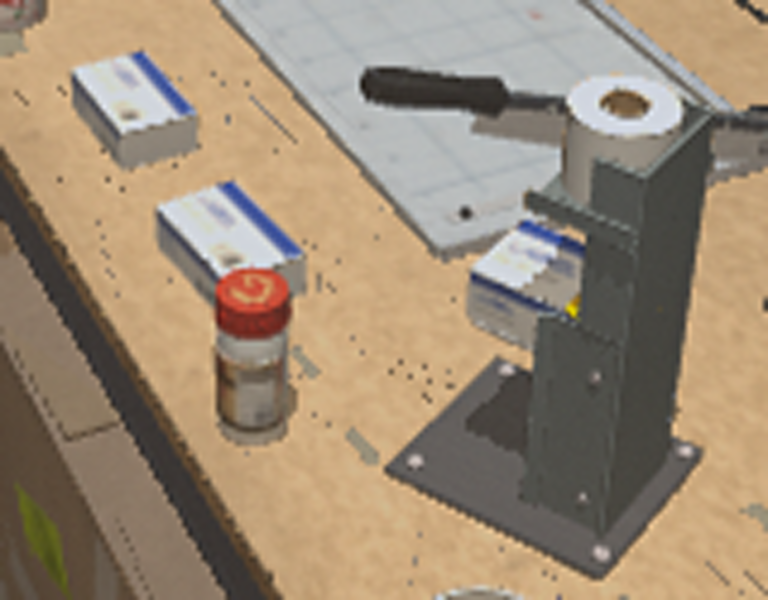

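Top crop: the carton top corners, the foot plate and the front end of the pile, (574,136)–(613,204), are clear. Scene crop: the same corners, except carton B's near right corner, which is hidden behind the jar.

```bash
python3 - <<'E'
from h import *
T=lambda U,V:("top",(U+.5)/3.8-.5+240,(V+.5)/3.8-.5+145)
S=lambda U,V:("scene",(U+.5)/4.8-.5+250,(V+.5)/4.8-.5+185)
np.set_printoptions(precision=4,suppress=True)
P={"A":[(T(25,252),S(143,52)),(T(141,245),S(198,120)),(T(146,319),S(122,138)),(T(29,325),S(72,68))],
"B":[(T(249,256),S(232,182)),(T(362,243),S(304,250)),(T(258,327),S(157,232)),(T(371,313),)],
"C":[(T(574,136),S(520,218)),(T(613,204),S(470,283))],
"plate":[(T(497,150),S(495,358)),(T(572,274),S(388,468)),(T(716,190),S(600,578))],
"handle":[(T(394,180),S(362,82))],"jar":[(T(497,335),S(253,288))]}
Z={"A":.035,"B":.035,"C":.15,"plate":.008,"handle":.18,"jar":.106}
for k,l in P.items():
    for o in l:
        print(k,tri(*o) if len(o)>1 else "", *[plane(*x,Z[k])[:2] for x in o])
print("roll",plane(*T(711,90),.273), tri(T(711,90),S(625,103)))
E
```

```text
A [0.5078 0.2498 0.0325] [0.507  0.2495] [0.5069 0.2459]
A [0.512  0.1511 0.0266] [0.5103 0.1504] [0.5079 0.1391]
A [0.4491 0.1468 0.0306] [0.4471 0.1469] [0.4486 0.14  ]
A [0.4465 0.2454 0.036 ] [0.4447 0.2462] [0.4488 0.2462]
B [0.499  0.0583 0.0331] [0.4983 0.0584] [0.4985 0.0557]
B [ 0.5079 -0.0387  0.0365] [ 0.5068 -0.0382] [ 0.5102 -0.0372]
B [0.4394 0.0529 0.0115] [0.4377 0.0521] [0.4286 0.0228]
B  [ 0.4469 -0.044 ]
C [ 0.5724 -0.2015  0.1509] [ 0.5737 -0.2022] [ 0.5719 -0.2002]
C [ 0.5207 -0.2316  0.1406] [ 0.5195 -0.2296] [ 0.5143 -0.242 ]
plate [ 0.5885 -0.1603  0.0072] [ 0.5885 -0.1603] [ 0.5879 -0.1611]
plate [ 0.4781 -0.221   0.0068] [ 0.4775 -0.2206] [ 0.478  -0.2223]
plate [ 0.5473 -0.3505  0.0054] [ 0.5477 -0.3501] [ 0.545  -0.3524]
handle [ 0.539  -0.0594  0.173 ] [ 0.5385 -0.0592] [ 0.5331 -0.0692]
jar [ 0.4241 -0.1417  0.1049] [ 0.4226 -0.141 ] [ 0.425  -0.1434]
roll [ 0.5814 -0.2759  0.273 ] [ 0.5815 -0.2761  0.2721]
```

```bash
cat >> h.py <<'E'
from scipy.linalg import expm,logm
from scipy.spatial.transform import Rotation as Ro
np.set_printoptions(precision=4,suppress=True)
D0=np.array([.5698,-.2590]);DY=-61.7
PZ=arm.pinch_z
def tool(yaw,lean):
    y,l=np.radians(yaw),np.radians(lean)
    c=np.array([np.cos(y),np.sin(y),0]);z=np.sin(l)*c-np.cos(l)*np.array([0,0,1.]);yy=np.array([-c[1],c[0],0])
    return np.c_[np.cross(yy,z),yy,z]
def go(g,R,back=0,n=None):
    "rows to bring the grasp point to g, less `back` along the tool"
    s=arm.sense();T=np.eye(4);T[:3,:3]=s["eef_rot"];T[:3,3]=s["tcp_pos"]
    G=np.eye(4);G[:3,:3]=R;G[:3,3]=np.array(g)+R[:,2]*(PZ-back)
    X=np.linalg.inv(T)@G
    a=np.linalg.norm(Ro.from_matrix(X[:3,:3]).as_rotvec(degrees=True));n=n or int(max(np.ceil(np.linalg.norm(X[:3,3])/.05),np.ceil(a/8),1))
    M=np.real(expm(np.real(logm(X))/n))
    print("target tcp",G[:3,3],"dist",np.linalg.norm(X[:3,3]),"ang",a)
    print(n,"x",np.round(M[:3,3],4),np.round(Ro.from_matrix(M[:3,:3]).as_rotvec(degrees=True),2))
    P=T.copy();path=[]
    for i in range(n):P=P@M;path.append(P[:3,3])
    print(np.round(path,2)[::max(1,n//4)].tolist())
def disp(x,y,z):
    a=np.radians(DY);c,s=np.cos(a),np.sin(a)
    return np.array([D0[0]+c*x-s*y,D0[1]+s*x+c*y,z])
B=(.4724,.0071,-84.75);A=(.4773,.1983,-88.35);OFF=.028
def grasp(b,z=.022):
    a=np.radians(b[2]);return np.array([b[0]-OFF*np.cos(a),b[1]-OFF*np.sin(a),z])
E
python3 -c "
from h import *
go(grasp(B),tool(B[2],35),.10)
go(grasp(B),tool(B[2]+180,-35),.10)"
```

```text
target tcp [0.4656 0.0814 0.0886] dist 0.4983791326585599 ang 69.98373550431124
10 x [-0.0447 -0.0039  0.0279] [ 1.87 -3.15  5.96]
[[0.25, 0.46, 0.2], [0.32, 0.4, 0.16], [0.38, 0.33, 0.12], [0.43, 0.23, 0.1], [0.46, 0.13, 0.09]]
target tcp [0.4656 0.0814 0.0886] dist 0.4983791326585599 ang 121.5010263730021
16 x [-0.0039 -0.0331  0.0124] [ 2.25  1.34 -7.13]
[[0.2, 0.45, 0.22], [0.2, 0.31, 0.18], [0.26, 0.19, 0.15], [0.37, 0.11, 0.12]]
```

```bash
python3 -c "
from h import *
go(grasp(B),tool(B[2],35),.16,10)"
```

```text
target tcp [0.4624 0.1157 0.1377] dist 0.4570430527851568 ang 69.98373550431124
10 x [-0.0431 -0.0024  0.0221] [ 1.87 -3.15  5.96]
[[0.24, 0.46, 0.21], [0.32, 0.41, 0.17], [0.38, 0.34, 0.15], [0.43, 0.26, 0.13], [0.46, 0.16, 0.13]]
```

Units first: shifts go in shares of 62.5 mm and turns go in shares of 180 degrees. So -0.043 m is -0.688, 0.022 m is 0.352, 5.96 degrees is 0.0331.

Request:
drive_effector(
  offsets=[0.085, -0.688, -0.0384, 0.352, 0.0104, -0.0175, 0.0331, 0.085, -0.688, -0.0384, 0.352, 0.0104, -0.0175, 0.0331, 0.085, -0.688, -0.0384, 0.352, 0.0104, -0.0175, 0.0331, 0.085, -0.688, -0.0384, 0.352, 0.0104, -0.0175, 0.0331, 0.085, -0.688, -0.0384, 0.352, 0.0104, -0.0175, 0.0331, 0.085, -0.688, -0.0384, 0.352, 0.0104, -0.0175, 0.0331, 0.085, -0.688, -0.0384, 0.352, 0.0104, -0.0175, 0.0331, 0.085, -0.688, -0.0384, 0.352, 0.0104, -0.0175, 0.0331, 0.085, -0.688, -0.0384, 0.352, 0.0104, -0.0175, 0.0331, 0.085, -0.688, -0.0384, 0.352, 0.0104, -0.0175, 0.0331],
)

```text
time: 1.35
tcp_pos: [0.4622, 0.1161, 0.1387]
eef_rot: [[-0.072, 0.996, 0.052], [0.816, 0.089, -0.572], [-0.574, 0.001, -0.819]]
wrist_force: [1.0, 0.7, -0.7]
finger_gap: 0.085
grasp_force: 0.0
```

```bash
python3 -c "
from h import *
print(arm.sense()['q'])
go(grasp(B),tool(B[2],35),.04)"
```

```text
[ 25.311   30.1213  96.8447 -34.9053  70.4484  37.3627]
target tcp [0.4687 0.0471 0.0394] dist 0.12099999432821387 ang 0.1745159164279381
3 x [0.0001 0.0001 0.0403] [-0.01  0.01 -0.06]
[[0.46, 0.09, 0.11], [0.47, 0.07, 0.07], [0.47, 0.05, 0.04]]
```

Converted, 0.05 m is 0.8, 0.02 m is 0.32.

Request:
drive_effector(
  offsets=[0.085, 0, 0, 0.8, 0, 0, 0, 0.085, 0, 0, 0.8, 0, 0, 0, 0.085, 0, 0, 0.32, 0, 0, 0, 0.085, 0, 0, 0.32, 0, 0, 0, 0.085, 0, 0, 0, 0, 0, 0],
)

```text
time: 1.98
tcp_pos: [0.4686, 0.037, 0.0232]
eef_rot: [[-0.076, 0.996, 0.05], [0.816, 0.091, -0.571], [-0.573, -0.002, -0.82]]
wrist_force: [-0.6, -0.0, 0.0]
finger_gap: 0.0851
grasp_force: 0.0
```

```bash
python3 -c "
from h import *
go(grasp(B),tool(B[2],35),0)"
```

```text
target tcp [0.4708 0.0243 0.0067] dist 0.021000222707442177 ang 0.12832530416768134
1 x [-0.0011  0.0011  0.0209] [-0.12 -0.04  0.04]
[[0.47, 0.02, 0.01]]
```

Converted, 0.01 m is 0.16, 0.001 m is 0.016.

Request:
drive_effector(
  offsets=[0.085, -0.008, 0.016, 0.16, 0, 0, 0, 0.085, -0.008, 0, 0.16, 0, 0, 0, 0.085, 0, 0, 0, 0, 0, 0, 0.05, 0, 0, 0, 0, 0, 0, 0.05, 0, 0, 0, 0, 0, 0, 0.05, 0, 0, 0, 0, 0, 0, 0.05, 0, 0, 0, 0, 0, 0, 0.05, 0, 0, 0, 0, 0, 0],
  grip_force=100,
)

```text
time: 2.98
tcp_pos: [0.4722, 0.0261, 0.0092]
eef_rot: [[-0.074, 0.996, 0.055], [0.816, 0.093, -0.57], [-0.573, 0.003, -0.82]]
wrist_force: [-0.5, 2.7, 6.1]
finger_gap: 0.0604
grasp_force: 108.3
```

```bash
python3 - <<'E'
from h import *
import cv2
a=arm.capture("scene")[185:310,250:410];b=arm.capture("top")[145:245,240:400]
cv2.imwrite("pics/g1.png",np.vstack([cv2.resize(a,None,fx=2.6,fy=2.6,interpolation=2),cv2.resize(b,None,fx=2.6,fy=2.6,interpolation=2)]))
go(grasp(B,.30),tool(B[2],35))
E
```

```text
target tcp [0.4708 0.0243 0.2847] dist 0.2755342961425878 ang 0.16910630481364666
6 x [-0.0265 -0.0002 -0.0375] [ 0.03 -0.01 -0.  ]
[[0.47, 0.03, 0.06], [0.47, 0.03, 0.1], [0.47, 0.03, 0.15], [0.47, 0.02, 0.19], [0.47, 0.02, 0.24], [0.47, 0.02, 0.28]]
```

View pics/g1.png

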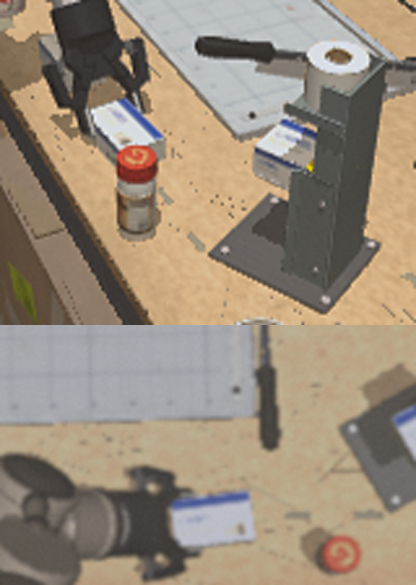

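The picture shows the gripper holding the rear half of carton B squarely, with the jar and the bench untouched. Next is the lift.

Converted, -0.0375 m is -0.6, -0.0265 m is -0.424.

Request:
drive_effector(
  offsets=[0.05, -0.24, 0, -0.336, 0, 0, 0, 0.05, -0.424, 0, -0.6, 0, 0, 0, 0.05, -0.424, 0, -0.6, 0, 0, 0, 0.05, -0.424, 0, -0.6, 0, 0, 0, 0.05, -0.424, 0, -0.6, 0, 0, 0, 0.05, -0.424, 0, -0.6, 0, 0, 0],
)

```text
time: 3.82
tcp_pos: [0.4711, 0.0243, 0.2653]
eef_rot: [[-0.075, 0.996, 0.054], [0.817, 0.092, -0.57], [-0.572, 0.001, -0.82]]
wrist_force: [0.0, 0.9, -0.9]
finger_gap: 0.0607
grasp_force: 108.0
```

```bash
python3 -c "
from h import *
go(disp(-.14,0,.26),tool(DY,35))"
```

```text
target tcp [ 0.5085 -0.1452  0.2447] dist 0.1747405053597706 ang 23.000129757801602
4 x [-0.0328 -0.0011  0.0292] [-3.28 -0.02 -4.72]
[[0.47, -0.02, 0.26], [0.48, -0.06, 0.25], [0.49, -0.1, 0.25], [0.51, -0.15, 0.24]]
```

Converted, -0.0328 m is -0.5248, 0.0292 m is 0.4672, -4.72 degrees is -0.0262.

Request:
drive_effector(
  offsets=[0.05, -0.5248, -0.0176, 0.4672, -0.0182, -0.0001, -0.0262, 0.05, -0.5248, -0.0176, 0.4672, -0.0182, -0.0001, -0.0262, 0.05, -0.5248, -0.0176, 0.4672, -0.0182, -0.0001, -0.0262, 0.05, -0.5248, -0.0176, 0.4672, -0.0182, -0.0001, -0.0262, 0.05, 0, 0, 0, 0, 0, 0],
)

```text
time: 4.45
tcp_pos: [0.508, -0.1478, 0.2429]
eef_rot: [[-0.386, 0.883, 0.269], [0.723, 0.47, -0.507], [-0.574, -0.001, -0.819]]
wrist_force: [0.3, 0.4, -1.0]
finger_gap: 0.0603
grasp_force: 108.4
```

```bash
python3 -c "
from h import *
go(disp(-.14,0,.189),tool(DY,35))
go(disp(-.07,0,.189),tool(DY,35))
"
```

```text
target tcp [ 0.5085 -0.1452  0.1737] dist 0.06929893009801076 ang 0.2624392240472624
2 x [0.0207 0.0009 0.0278] [-0.1  -0.   -0.09]
[[0.51, -0.15, 0.21], [0.51, -0.15, 0.17]]
target tcp [ 0.5417 -0.2068  0.1737] dist 0.09701329071428529 ang 0.2624392240472624
2 x [-0.008   0.001   0.0478] [-0.1  -0.   -0.09]
[[0.52, -0.18, 0.21], [0.54, -0.21, 0.17]]
```

Converted, 0.0278 m is 0.4448, 0.0207 m is 0.3312, -0.1 degrees is -0.0006.

Request:
drive_effector(
  offsets=[0.05, 0.3312, 0.0144, 0.4448, -0.0006, 0, -0.0006, 0.05, 0.3312, 0.0144, 0.4448, -0.0006, 0, -0.0006, 0.05, 0, 0, 0, 0, 0, 0],
)

```text
time: 4.82
tcp_pos: [0.508, -0.1416, 0.1717]
eef_rot: [[-0.395, 0.878, 0.27], [0.72, 0.478, -0.503], [-0.571, -0.004, -0.821]]
wrist_force: [-0.9, -0.1, -1.1]
finger_gap: 0.0604
grasp_force: 108.4
```

```bash
python3 - <<'E'
from h import *
import cv2
a=arm.capture("scene")[185:310,290:410];b=arm.capture("top")[145:245,340:450]
cv2.imwrite("pics/p1.png",np.hstack([cv2.resize(a,(384,400),interpolation=2),cv2.resize(b,(400,364),interpolation=2)[:, :] if 0 else cv2.copyMakeBorder(cv2.resize(b,(400,364),interpolation=2),0,36,0,0,0)]))
go(disp(-.07,0,.189),tool(DY,35))
E
```

```text
target tcp [ 0.5417 -0.2068  0.1737] dist 0.0720035312585679 ang 0.3047178386232379
2 x [-0.0291 -0.0016  0.0211] [0.1  0.03 0.11]
[[0.53, -0.17, 0.17], [0.54, -0.21, 0.17]]
```

View pics/p1.png

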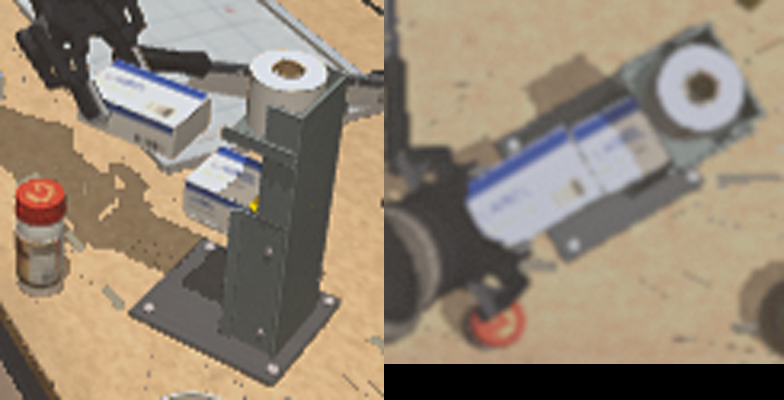

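The carton lies in line ahead of the pile. Its far end runs from about (580,130) to (606,195) in the right-hand crop, and it clears the jar and the handle. I'll check this in the dispenser frame.

```bash
python3 - <<'E'
from h import *
a=np.radians(DY);R2=np.array([[np.cos(a),np.sin(a)],[-np.sin(a),np.cos(a)]])
f=lambda U,V,z:R2@(plane("top",(U-384)/3.636+340,V/3.636+145,z)[:2]-D0)
for U,V in((580,130),(606,195),(468,187),(500,247)):print("B",f(U,V,.199))
for U,V in((573,129),(636,99),(606,195)):print("C",f(U,V,.15))
s=arm.sense();g=s["tcp_pos"]-PZ*s["eef_rot"][:,2];print("g",R2@(g[:2]-D0),g[2])
E
```

```text
B [-0.0529  0.0216]
B [-0.062 -0.032]
B [-0.1512  0.0265]
B [-0.1536 -0.0259]
C [-0.045   0.0283]
C [0.0124 0.024 ]
C [-0.0499 -0.0313]
g [-0.1419  0.0028] 0.19017633341543183
```

Converted, -0.0145 m is -0.232, 0.0105 m is 0.168, 0.1 degrees is 0.0006.

Request:
drive_effector(
  offsets=[0.05, -0.232, -0.0096, 0.168, 0, 0, 0, 0.05, -0.232, -0.0096, 0.168, 0.0006, 0, 0.0006, 0.05, -0.232, -0.0096, 0.168, 0, 0, 0, 0.05, -0.232, 0, 0.168, 0, 0, 0, 0.05, 0, 0, 0, 0, 0, 0],
)

```text
time: 5.55
tcp_pos: [0.5428, -0.2084, 0.1736]
eef_rot: [[-0.387, 0.881, 0.273], [0.721, 0.474, -0.506], [-0.575, 0.001, -0.818]]
wrist_force: [-0.2, 0.1, -0.5]
finger_gap: 0.0606
grasp_force: 108.4
```

```bash
python3 -c "
from h import *
go(disp(-.071,0.0005,.134),tool(DY,35),n=4)"
```

```text
target tcp [ 0.5417 -0.2057  0.1187] dist 0.054969742446586 ang 0.11821215901728069
4 x [0.0085 0.0001 0.0108] [ 0.01  0.02 -0.02]
[[0.54, -0.21, 0.16], [0.54, -0.21, 0.15], [0.54, -0.21, 0.13], [0.54, -0.21, 0.12]]
```

Converted, 0.0108 m is 0.1728, 0.0085 m is 0.136.

Request:
drive_effector(
  offsets=[0.05, 0.136, 0, 0.1728, 0, 0, 0, 0.05, 0.136, 0, 0.1728, 0, 0, 0, 0.05, 0.136, 0, 0.1728, 0, 0, 0, 0.05, 0.136, 0, 0.1728, 0, 0, 0, 0.05, 0, 0, 0, 0, 0, 0, 0.05, 0, 0, 0, 0, 0, 0],
)

```text
time: 6.3
tcp_pos: [0.5407, -0.2038, 0.1187]
eef_rot: [[-0.389, 0.88, 0.273], [0.72, 0.475, -0.505], [-0.574, 0.0, -0.819]]
wrist_force: [-1.4, 1.2, 1.6]
finger_gap: 0.06
grasp_force: 108.5
```

```bash
python3 - <<'E'
from h import *
import cv2
a=arm.capture("scene")[215:290,330:410];b=arm.capture("top")[145:215,370:450]
cv2.imwrite("pics/p2.png",np.hstack([cv2.resize(a,(400,375),interpolation=2),cv2.copyMakeBorder(cv2.resize(b,(400,350),interpolation=2),0,25,0,0,0)]))
go(disp(-.071,0.0005,.134),tool(DY,35))
go(disp(-.030,0.0005,.134),tool(DY,35))
E
```

```text
target tcp [ 0.5417 -0.2057  0.1187] dist 0.0021257260120971194 ang 0.11358275915335936
1 x [-0.0017 -0.0001  0.0013] [0.07 0.06 0.06]
[[0.54, -0.21, 0.12]]
target tcp [ 0.5611 -0.2418  0.1187] dist 0.04312297813353056 ang 0.11358275915335936
1 x [-0.0353 -0.0002  0.0248] [0.07 0.06 0.06]
[[0.56, -0.24, 0.12]]
```

View pics/p2.png

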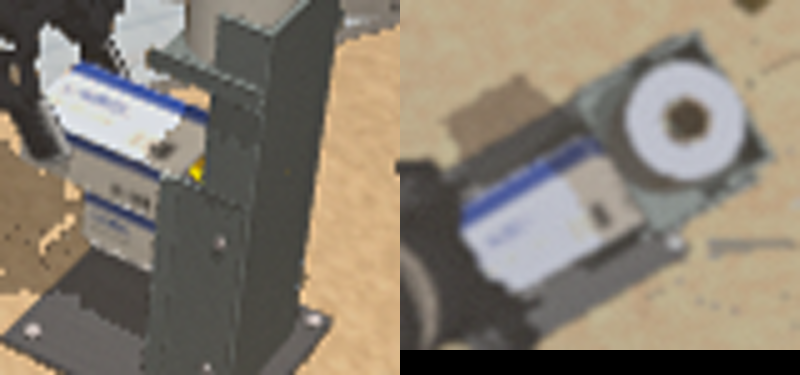

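```bash
python3 - <<'E'
from h import *
for x,y,z in((-.092,.031,.1445),(.008,.031,.1445),(-.092,-.031,.1445),(-.092,-.031,.1095),(-.05,-.031,.1095),(.002,-.031,.1445),(.025,-.03,.150),(-.092,.031,.140),(-.092,.031,.149)):
    p=disp(x,y,z);print((x,y,z),"scene",np.round((proj("scene",p)-[330,215])*5),"top",np.round((proj("top",p)-[370,145])*5+[400,0]))
s=arm.sense();print(s["wrist_torque"])
E
```

```text
(-0.092, 0.031, 0.1445) scene [79. 57.] top [438. 214.]
(0.008, 0.031, 0.1445) scene [231. 120.] top [582. 132.]
(-0.092, -0.031, 0.1445) scene [ 19. 108.] top [492. 304.]
(-0.092, -0.031, 0.1095) scene [ 17. 158.] top [482. 311.]
(-0.05, -0.031, 0.1095) scene [ 80. 186.] top [541. 277.]
(0.002, -0.031, 0.1445) scene [165. 172.] top [628. 226.]
(0.025, -0.03, 0.15) scene [205. 179.] top [663. 204.]
(-0.092, 0.031, 0.14) scene [78. 63.] top [437. 215.]
(-0.092, 0.031, 0.149) scene [79. 50.] top [439. 213.]
[ 0.1072  0.2736 -0.1813]
```

```bash
python3 - <<'E'
from h import *
import cv2
for y in(-.047,.047):print("shelf",np.round((proj("top",disp(-.01,y,.217))-[370,145])*5+[400,0]),np.round((proj("scene",disp(-.01,y,.217))-[330,215])*5))
im={n:arm.capture(n) for n in("top","scene")}
for n in im: cv2.imwrite(f"pics/press_{n}.png",im[n])
def prof(n,pts):
    q=np.array([proj(n,p) for p in pts],np.float32)
    return cv2.remap(im[n],q[:,0].reshape(1,-1),q[:,1].reshape(1,-1),1)[0].astype(int)
ys=np.arange(-.045,.0451,.003)
for x in(-.05,-.02):
    print("top x",x);print([(round(y*1000),*c) for y,c in zip(ys,prof("top",[disp(x,y,.1445) for y in ys]).tolist())])
xs=np.arange(-.03,.035,.003)
print([(round(y*1000),*c) for y,c in zip(xs,prof("top",[disp(y,0,.1445) for y in xs]).tolist())])
zs=np.arange(.13,.165,.002)
print("scene, far-side edge z at x=-.05,y=.031");print([(round(y*1000),*c) for y,c in zip(zs,prof("scene",[disp(-.05,.031,y) for y in zs]).tolist())])
E
```

```text
shelf [656. 241.] [140.  68.]
shelf [568.  96.] [229. -13.]
top x -0.05
[(-45, 107, 108, 111), (-42, 106, 108, 110), (-39, 106, 108, 109), (-36, 104, 106, 108), (-33, 124, 123, 124), (-30, 169, 161, 161), (-27, 198, 187, 186), (-24, 203, 193, 190), (-21, 202, 191, 188), (-18, 203, 192, 189), (-15, 199, 191, 188), (-12, 194, 190, 188), (-9, 198, 191, 188), (-6, 201, 191, 188), (-3, 200, 188, 185), (0, 198, 184, 182), (3, 198, 182, 180), (6, 200, 185, 183), (9, 201, 189, 187), (12, 202, 191, 190), (15, 194, 177, 174), (18, 176, 141, 134), (21, 159, 104, 92), (24, 154, 92, 77), (27, 158, 108, 99), (30, 138, 112, 110), (33, 100, 94, 95), (36, 79, 83, 85), (39, 78, 82, 84), (42, 80, 84, 86), (45, 80, 84, 86)]
top x -0.02
[(-45, 103, 105, 108), (-42, 87, 91, 94), (-39, 65, 69, 73), (-36, 68, 72, 75), (-33, 106, 105, 107), (-30, 164, 157, 157), (-27, 193, 186, 185), (-24, 194, 190, 190), (-21, 182, 186, 187), (-18, 179, 186, 188), (-15, 179, 187, 189), (-12, 184, 189, 190), (-9, 192, 190, 189), (-6, 196, 189, 188), (-3, 198, 189, 188), (0, 202, 191, 189), (3, 202, 191, 189), (6, 201, 190, 1
[... 440 characters left out ...]
 166, 175), (-3, 155, 165, 175), (0, 155, 166, 175), (3, 157, 167, 176), (6, 156, 166, 175), (9, 151, 161, 170), (12, 125, 134, 142), (15, 98, 105, 111), (18, 85, 91, 97), (21, 82, 88, 94), (24, 82, 89, 94), (27, 92, 98, 101), (30, 137, 135, 136), (33, 185, 177, 175)]
scene, far-side edge z at x=-.05,y=.031
[(130, 223, 219, 217), (132, 215, 209, 209), (134, 192, 161, 155), (136, 172, 116, 102), (138, 164, 94, 73), (140, 162, 89, 67), (142, 166, 106, 89), (144, 175, 139, 129), (146, 186, 182, 178), (148, 193, 193, 190), (150, 199, 201, 198), (152, 201, 202, 198), (154, 192, 194, 192), (156, 164, 172, 176), (158, 142, 152, 158), (160, 120, 131, 137), (162, 111, 123, 128), (164, 108, 120, 127)]
```

The side edges lie at y −32 and +31.5 mm and the far end at x of about 0.011, so the carton is square and in place. Now the slide.

Converted, -0.0088 m is -0.1408, 0.0062 m is 0.0992.

Request:
drive_effector(
  offsets=[0.05, -0.1408, 0, 0.0992, 0, 0, 0, 0.05, -0.1408, 0, 0.0992, 0, 0, 0, 0.05, -0.1408, 0, 0.0992, 0, 0, 0, 0.05, 0, 0, 0, 0, 0, 0],
)

```text
time: 7.0
tcp_pos: [0.5568, -0.2334, 0.1183]
eef_rot: [[-0.388, 0.88, 0.274], [0.72, 0.475, -0.505], [-0.575, 0.001, -0.818]]
wrist_force: [1.2, -1.8, 2.0]
finger_gap: 0.0609
grasp_force: 108.7
```

Request:
drive_effector(
  offsets=[0.05, -0.088, 0, 0.0608, 0, 0, 0, 0.05, -0.048, 0, 0.032, 0, 0, 0, 0.05, 0, 0, 0, 0, 0, 0, 0.05, 0, 0, 0, 0, 0, 0],
)

```text
time: 7.5
tcp_pos: [0.5612, -0.2414, 0.1184]
eef_rot: [[-0.389, 0.88, 0.274], [0.72, 0.476, -0.505], [-0.574, 0.0, -0.819]]
wrist_force: [0.2, -2.1, 2.0]
finger_gap: 0.0604
grasp_force: 108.7
```

```bash
python3 -c "
from h import *
go(disp(-.030,0.0005,.134),tool(DY,35))"
```

```text
target tcp [ 0.5611 -0.2418  0.1187] dist 0.0005503626104839573 ang 0.12635611645410677
1 x [-0.0004 -0.0003 -0.0001] [0.08 0.06 0.08]
[[0.56, -0.24, 0.12]]
```

Converted, -0.0017 m is -0.0272, 0.0011 m is 0.0176.

Request:
drive_effector(
  offsets=[0.05, -0.0272, 0, 0.0176, 0, 0, 0, 0.05, 0, 0, 0, 0, 0, 0],
)

```text
time: 7.75
tcp_pos: [0.562, -0.2428, 0.1181]
eef_rot: [[-0.39, 0.879, 0.273], [0.72, 0.476, -0.504], [-0.574, 0.0, -0.819]]
wrist_force: [-0.3, 1.5, 1.3]
finger_gap: 0.0606
grasp_force: 108.7
```

Request:
drive_effector(
  offsets=[0.05, -0.0272, 0, 0.0176, 0, 0, 0, 0.05, 0, 0, 0, 0, 0, 0],
)

```text
time: 8.0
tcp_pos: [0.5622, -0.243, 0.1178]
eef_rot: [[-0.39, 0.879, 0.273], [0.721, 0.476, -0.503], [-0.572, 0.0, -0.82]]
wrist_force: [-6.1, 13.2, 8.0]
finger_gap: 0.0605
grasp_force: 110.3
```

Contact with the back wall at 14 N, with the carton centre at x of about 0.002. I'll let it rise to the lip, release and retreat.

Converted, -0.0035 m is -0.056, -0.002 m is -0.032.

Request:
drive_effector(
  offsets=[0.05, -0.032, 0, -0.056, 0, 0, 0, 0.05, 0, 0, 0, 0, 0, 0, 0.085, 0, 0, 0, 0, 0, 0, 0.085, 0, 0, 0, 0, 0, 0, 0.085, 0, 0, 0, 0, 0, 0, 0.085, 0, 0, 0, 0, 0, 0],
)

```text
time: 8.75
tcp_pos: [0.5628, -0.2445, 0.1222]
eef_rot: [[-0.389, 0.88, 0.273], [0.72, 0.476, -0.505], [-0.574, 0.0, -0.819]]
wrist_force: [0.5, -1.2, 0.6]
finger_gap: 0.0848
grasp_force: 0.0
```

Request:
drive_effector(
  offsets=[0.085, 0, 0, -0.32, 0, 0, 0, 0.085, 0, 0, -0.48, 0, 0, 0, 0.085, 0, 0, -0.64, 0, 0, 0, 0.085, 0, 0, -0.8, 0, 0, 0, 0.085, 0, 0, -0.8, 0, 0, 0],
)

```text
time: 9.38
tcp_pos: [0.5102, -0.1478, 0.279]
eef_rot: [[-0.39, 0.88, 0.273], [0.721, 0.476, -0.504], [-0.574, 0.0, -0.819]]
wrist_force: [0.7, 0.5, 0.3]
finger_gap: 0.0848
grasp_force: 0.0
```

```bash
python3 - <<'E'
from h import *
import cv2
a=arm.capture("scene")[205:300,320:415];b=arm.capture("top")[145:225,365:450]
cv2.imwrite("pics/r1.png",np.hstack([cv2.resize(a,(400,400),interpolation=2),cv2.resize(b,(400,400),interpolation=2)]))
go(grasp(A)+[0,0,.23],tool(A[2],35))
E
```

```text
target tcp [0.4768 0.2156 0.2367] dist 0.36722439035837506 ang 26.901074002303975
8 x [ 0.0402  0.0089 -0.0212] [1.98 0.03 2.72]
[[0.5, -0.1, 0.28], [0.48, -0.01, 0.27], [0.47, 0.08, 0.25], [0.47, 0.17, 0.24]]
```

View pics/r1.png

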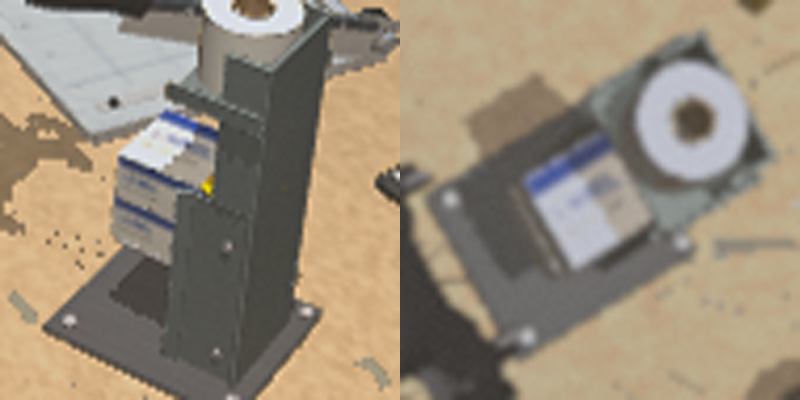

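Both cartons are now stacked flush and level under the lip (left crop, front faces at about (140,190) and (150,235)). Next is carton A.

Converted, 0.0402 m is 0.6432, -0.0212 m is -0.3392, 2.72 degrees is 0.0151.

Request:
drive_effector(
  offsets=[0.085, 0.6432, 0.1424, -0.3392, 0.011, 0, 0.0151, 0.085, 0.6432, 0.1424, -0.3392, 0.011, 0, 0.0151, 0.085, 0.6432, 0.1424, -0.3392, 0.011, 0, 0.0151, 0.085, 0.6432, 0.1424, -0.3392, 0.011, 0, 0.0151, 0.085, 0.6432, 0.1424, -0.3392, 0.011, 0, 0.0151, 0.085, 0.6432, 0.1424, -0.3392, 0.011, 0, 0.0151, 0.085, 0.6432, 0.1424, -0.3392, 0.011, 0, 0.0151, 0.085, 0.6432, 0.1424, -0.3392, 0.011, 0, 0.0151, 0.085, 0, 0, 0, 0, 0, 0],
)

```text
time: 10.6
tcp_pos: [0.4764, 0.2162, 0.2292]
eef_rot: [[-0.029, 1.0, 0.008], [0.817, 0.028, -0.576], [-0.576, -0.01, -0.817]]
wrist_force: [0.1, 0.7, 0.1]
finger_gap: 0.0852
grasp_force: 0.0
```

```bash
python3 -c "
from h import *
go(grasp(A),tool(A[2],35),.03)"
```

```text
target tcp [0.4763 0.2328 0.0313] dist 0.19862575265062363 ang 0.6146108897776836
4 x [0.0319 0.0004 0.0381] [-0.12  0.05  0.08]
[[0.48, 0.22, 0.18], [0.48, 0.22, 0.13], [0.48, 0.23, 0.08], [0.48, 0.23, 0.03]]
```

Converted, 0.0381 m is 0.6096, 0.0319 m is 0.5104, -0.12 degrees is -0.0007.

Request:
drive_effector(
  offsets=[0.085, 0.5104, 0.0064, 0.6096, -0.0007, 0.0003, 0.0004, 0.085, 0.5104, 0.0064, 0.6096, -0.0007, 0.0003, 0.0004, 0.085, 0.5104, 0.0064, 0.6096, -0.0007, 0.0003, 0.0004, 0.085, 0.5104, 0.0064, 0.6096, -0.0007, 0.0003, 0.0004, 0.085, 0, 0, 0, 0, 0, 0],
)

```text
time: 11.22
tcp_pos: [0.4743, 0.2288, 0.0307]
eef_rot: [[-0.024, 1.0, 0.011], [0.817, 0.026, -0.576], [-0.576, -0.005, -0.817]]
wrist_force: [0.4, 0.3, 1.1]
finger_gap: 0.085
grasp_force: 0.0
```

```bash
python3 -c "
from h import *
go(grasp(A,.024),tool(A[2],35))"
```

```text
target tcp [0.4768 0.2156 0.0087] dist 0.025795973647973012 ang 0.37960023920327907
1 x [0.0018 0.0023 0.0256] [-0.33  0.19  0.04]
[[0.48, 0.22, 0.01]]
```

Converted, 0.0128 m is 0.2048, 0.0012 m is 0.0192, -0.3 degrees is -0.0017.

Request:
drive_effector(
  offsets=[0.085, 0.0144, 0.0192, 0.2048, -0.0017, 0.0006, 0, 0.085, 0.0144, 0.0192, 0.2048, 0, 0.0006, 0, 0.085, 0, 0, 0, 0, 0, 0, 0.05, 0, 0, 0, 0, 0, 0, 0.05, 0, 0, 0, 0, 0, 0, 0.05, 0, 0, 0, 0, 0, 0, 0.05, 0, 0, 0, 0, 0, 0, 0.05, 0, 0, 0, 0, 0, 0],
  grip_force=100,
)

```text
time: 12.22
tcp_pos: [0.4798, 0.2188, 0.0129]
eef_rot: [[-0.02, 1.0, 0.024], [0.822, 0.03, -0.568], [-0.569, 0.009, -0.822]]
wrist_force: [-0.0, 2.1, 6.4]
finger_gap: 0.0604
grasp_force: 108.4
```

```bash
python3 -c "
from h import *
s=arm.sense();print('g',s['tcp_pos']-PZ*s['eef_rot'][:,2],s['q'])"
```

```text
g [0.4794 0.2295 0.0283] [ 32.9448  47.1139  86.7788 -31.7272  68.7756  49.1063]
```

Request:
drive_effector(
  offsets=[0.05, -0.24, 0, -0.336, 0, 0, 0, 0.05, -0.424, 0, -0.6, 0, 0, 0, 0.05, -0.424, 0, -0.6, 0, 0, 0, 0.05, -0.424, 0, -0.6, 0, 0, 0, 0.05, -0.424, 0, -0.6, 0, 0, 0, 0.05, -0.424, 0, -0.6, 0, 0, 0],
)

```text
time: 12.98
tcp_pos: [0.4772, 0.2156, 0.2686]
eef_rot: [[-0.021, 1.0, 0.022], [0.822, 0.03, -0.569], [-0.569, 0.006, -0.822]]
wrist_force: [1.1, -0.4, -2.3]
finger_gap: 0.0603
grasp_force: 108.1
```

```bash
python3 -c "
from h import *
go(disp(-.14,0,.26),tool(DY,35))"
```

```text
target tcp [ 0.5085 -0.1452  0.2447] dist 0.3629540986100008 ang 26.59026596557304
8 x [-0.0354 -0.0067  0.0282] [-1.86 -0.03 -2.75]
[[0.47, 0.17, 0.27], [0.47, 0.08, 0.26], [0.48, -0.01, 0.25], [0.5, -0.1, 0.25]]
```

Units first: shifts go in shares of 62.5 mm and turns go in shares of 180 degrees. So -0.0354 m is -0.5664, 0.0282 m is 0.4512, -0.03 degrees is -0.0002.

Request:
drive_effector(
  offsets=[0.05, -0.5664, -0.1072, 0.4512, -0.0103, -0.0002, -0.0153, 0.05, -0.5664, -0.1072, 0.4512, -0.0103, -0.0002, -0.0153, 0.05, -0.5664, -0.1072, 0.4512, -0.0103, -0.0002, -0.0153, 0.05, -0.5664, -0.1072, 0.4512, -0.0103, -0.0002, -0.0153, 0.05, -0.5664, -0.1072, 0.4512, -0.0103, -0.0002, -0.0153, 0.05, -0.5664, -0.1072, 0.4512, -0.0103, -0.0002, -0.0153, 0.05, -0.5664, -0.1072, 0.4512, -0.0103, -0.0002, -0.0153, 0.05, -0.5664, -0.1072, 0.4512, -0.0103, -0.0002, -0.0153, 0.05, 0, 0, 0, 0, 0, 0],
)

```text
time: 14.1
tcp_pos: [0.5076, -0.148, 0.2437]
eef_rot: [[-0.385, 0.883, 0.269], [0.723, 0.469, -0.507], [-0.574, -0.001, -0.819]]
wrist_force: [-0.1, 1.2, -1.5]
finger_gap: 0.06
grasp_force: 108.6
```

```bash
python3 -c "
from h import *
go(disp(-.142,.0005,.193),tool(DY,35))"
```

```text
target tcp [ 0.508  -0.1432  0.1777] dist 0.06619353779301612 ang 0.31535239779945307
2 x [0.0206 0.0013 0.0259] [-0.11  0.03 -0.11]
[[0.51, -0.15, 0.21], [0.51, -0.14, 0.18]]
```

Converted, 0.0259 m is 0.4144, 0.0206 m is 0.3296, -0.1 degrees is -0.0006.

Request:
drive_effector(
  offsets=[0.05, 0.3296, 0.0208, 0.4144, -0.0006, 0, -0.0006, 0.05, 0.3296, 0.0208, 0.4144, 0, 0, 0, 0.05, 0, 0, 0, 0, 0, 0],
)

```text
time: 14.48
tcp_pos: [0.5073, -0.1394, 0.1756]
eef_rot: [[-0.393, 0.879, 0.269], [0.72, 0.476, -0.504], [-0.572, -0.004, -0.82]]
wrist_force: [-0.9, 0.6, -0.9]
finger_gap: 0.0604
grasp_force: 108.6
```

```bash
python3 - <<'E'
from h import *
import cv2
a=arm.capture("scene")[185:285,290:410];b=arm.capture("top")[145:235,360:450]
cv2.imwrite("pics/p3.png",np.hstack([cv2.resize(a,(420,350),interpolation=2),cv2.resize(b,(350,350),interpolation=2)]))
im=cv2.imread("pics/p3.png")
go(disp(-.072,.0005,.193),tool(DY,35))
a=np.radians(DY);R2=np.array([[np.cos(a),np.sin(a)],[-np.sin(a),np.cos(a)]])
s=arm.sense();g=s["tcp_pos"]-PZ*s["eef_rot"][:,2];print("g",R2@(g[:2]-D0),g[2])
top=arm.capture("top");zt=g[2]-.0283+.035
def prof(pts):
    q=np.array([proj("top",p) for p in pts],np.float32)
    return cv2.remap(top,q[:,0].reshape(1,-1),q[:,1].reshape(1,-1),1)[0].astype(int)
ys=np.arange(-.042,.0421,.003)
for x in(-.10,-.075):print(x,[(round(y*1000),c[0],c[2]) for y,c in zip(ys,prof([disp(x,y,zt) for y in ys]).tolist())])
xs=np.arange(-.085,-.035,.003)
for y in(-.02,.01):print(y,[(round(v*1000),c[0],c[2]) for v,c in zip(xs,prof([disp(v,y,zt) for v in xs]).tolist())])
E
```

```text
target tcp [ 0.5412 -0.2048  0.1777] dist 0.07225361780154686 ang 0.16721753514357304
2 x [-0.0293 -0.0014  0.0211] [0.05 0.04 0.05]
[[0.53, -0.17, 0.18], [0.54, -0.2, 0.18]]
g [-0.1442  0.0031] 0.19387629557896605
-0.1 [(-42, 107, 110), (-39, 106, 108), (-36, 106, 109), (-33, 109, 113), (-30, 139, 136), (-27, 181, 172), (-24, 200, 187), (-21, 194, 188), (-18, 185, 189), (-15, 183, 187), (-12, 181, 186), (-9, 188, 188), (-6, 198, 189), (-3, 201, 188), (0, 202, 188), (3, 202, 188), (6, 202, 188), (9, 201, 188), (12, 201, 188), (15, 202, 189), (18, 193, 173), (21, 170, 124), (24, 156, 84), (27, 155, 79), (30, 155, 98), (33, 144, 120), (36, 132, 133), (39, 132, 135), (42, 123, 126)]
-0.075 [(-42, 108, 111), (-39, 107, 111), (-36, 105, 108), (-33, 100, 107), (-30, 124, 127), (-27, 176, 168), (-24, 198, 187), (-21, 196, 188), (-18, 189, 183), (-15, 190, 184), (-12, 188, 183), (-9, 193, 186), (-6, 198, 189), (-3, 203, 190), (0, 202, 188), (3, 202, 189), (6, 201, 187), (9, 202, 189), (12, 203, 189), (15, 202, 189), (18, 193, 173), (21, 173, 128), (24, 156, 87), (27, 153, 76), (30, 159, 99), (33, 142, 114), (36, 99, 98), (39, 82, 88), (42, 84, 89)]
-0.02 [(-85, 175, 180), (-82, 158, 165), (-79, 164, 169), (-76, 186, 182), (-73, 201, 189), (-70, 202, 188), (-67, 179, 169), (-64, 141, 138), (-61, 149, 144), (-58, 192, 179), (-55, 204, 191), (-52, 203, 189), (-49, 202, 189), (-46, 202, 189), (-43, 202, 188), (-40, 203, 189), (-37, 203, 189)]
0.01 [(-85, 202, 189), (-82, 202, 188), (-79, 202, 189), (-76, 203, 190), (-73, 202, 190), (-70, 203, 188), (-67, 176, 167), (-64, 137, 138), (-61, 157, 153), (-58, 193, 181), (-55, 202, 187), (-52, 203, 190), (-49, 201, 188), (-46, 202, 189), (-43, 201, 187), (-40, 202, 188), (-37, 202, 189)]
```

View pics/p3.png

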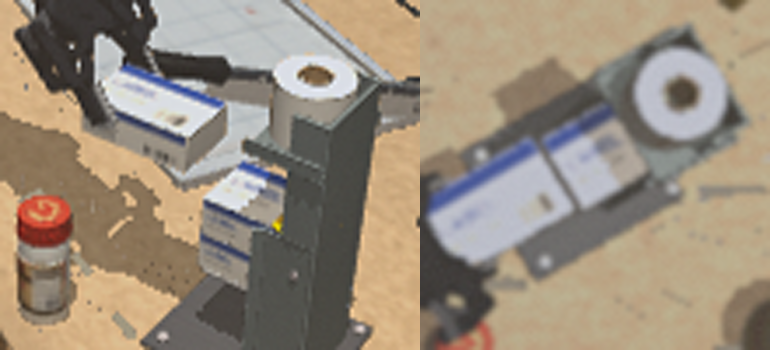

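Carton A is square to the slot, with its far end at −0.066 and y about 2 mm high. I'll correct that while moving in.

Converted, -0.0152 m is -0.2432, 0.0107 m is 0.1712, 0.05 degrees is 0.0003.

Request:
drive_effector(
  offsets=[0.05, -0.2432, -0.0128, 0.1712, 0, 0, 0, 0.05, -0.2432, -0.0128, 0.1712, 0.0003, 0, 0.0003, 0.05, -0.2432, -0.0128, 0.1712, 0, 0, 0, 0.05, -0.2432, -0.0064, 0.1712, 0, 0, 0, 0.05, 0, 0, 0, 0, 0, 0],
)

```text
time: 15.25
tcp_pos: [0.5426, -0.2083, 0.1794]
eef_rot: [[-0.386, 0.881, 0.274], [0.721, 0.473, -0.507], [-0.576, 0.002, -0.817]]
wrist_force: [0.6, 0.1, -0.6]
finger_gap: 0.0603
grasp_force: 108.6
```

```bash
python3 -c "
from h import *
go(disp(-.070,0.0003,.1378),tool(DY,35),n=4)"
```

```text
target tcp [ 0.542  -0.2067  0.1225] dist 0.05691685946763682 ang 0.22289169349257804
4 x [0.0085 0.     0.0114] [ 0.01  0.05 -0.03]
[[0.54, -0.21, 0.17], [0.54, -0.21, 0.15], [0.54, -0.21, 0.14], [0.54, -0.21, 0.12]]
```

Converted, 0.0114 m is 0.1824, 0.0085 m is 0.136.

Request:
drive_effector(
  offsets=[0.05, 0.136, 0, 0.1824, 0, 0, 0, 0.05, 0.136, 0, 0.1824, 0, 0, 0, 0.05, 0.136, 0, 0.1824, 0, 0, 0, 0.05, 0.136, 0, 0.1824, 0, 0, 0, 0.05, 0, 0, 0, 0, 0, 0, 0.05, 0, 0, 0, 0, 0, 0],
)

```text
time: 16.0
tcp_pos: [0.5412, -0.2055, 0.1219]
eef_rot: [[-0.388, 0.88, 0.274], [0.72, 0.475, -0.506], [-0.575, 0.001, -0.818]]
wrist_force: [-1.0, 0.4, 2.6]
finger_gap: 0.0604
grasp_force: 108.8
```

```bash
python3 -c "
from h import *
go(disp(-.070,0.0003,.1378),tool(DY,35))
go(disp(-.028,0.0003,.1378),tool(DY,35))"
```

```text
target tcp [ 0.542  -0.2067  0.1225] dist 0.0014710208444403453 ang 0.13059034878699313
1 x [-0.0014  0.0001  0.0003] [0.06 0.12 0.  ]
[[0.54, -0.21, 0.12]]
target tcp [ 0.5619 -0.2436  0.1225] dist 0.04335931627077518 ang 0.13059034878699313
1 x [-0.0358  0.0001  0.0245] [0.06 0.12 0.  ]
[[0.56, -0.24, 0.12]]
```

Converted, -0.0088 m is -0.1408, 0.0062 m is 0.0992.

Request:
drive_effector(
  offsets=[0.05, -0.1408, 0, 0.0992, 0, 0, 0, 0.05, -0.1408, 0, 0.0992, 0, 0, 0, 0.05, -0.1408, 0, 0.0992, 0, 0, 0, 0.05, 0, 0, 0, 0, 0, 0],
)

```text
time: 16.5
tcp_pos: [0.5569, -0.2356, 0.121]
eef_rot: [[-0.387, 0.881, 0.273], [0.721, 0.473, -0.506], [-0.575, 0.001, -0.818]]
wrist_force: [0.9, -1.2, 1.4]
finger_gap: 0.0602
grasp_force: 109.0
```

Request:
drive_effector(
  offsets=[0.05, -0.088, 0, 0.0608, 0, 0, 0, 0.05, -0.048, 0, 0.032, 0, 0, 0, 0.05, 0, 0, 0, 0, 0, 0, 0.05, 0, 0, 0, 0, 0, 0],
)

```text
time: 17.0
tcp_pos: [0.5611, -0.2435, 0.121]
eef_rot: [[-0.388, 0.88, 0.272], [0.72, 0.474, -0.506], [-0.575, -0.0, -0.818]]
wrist_force: [0.4, -1.1, 1.6]
finger_gap: 0.0604
grasp_force: 109.1
```

Request:
drive_effector(
  offsets=[0.05, -0.0272, 0, 0.0176, 0, 0, 0, 0.05, 0, 0, 0, 0, 0, 0],
)

```text
time: 17.25
tcp_pos: [0.5616, -0.2442, 0.1206]
eef_rot: [[-0.389, 0.88, 0.272], [0.721, 0.474, -0.505], [-0.573, -0.0, -0.819]]
wrist_force: [-3.2, 6.0, 4.5]
finger_gap: 0.0603
grasp_force: 109.6
```

Converted, -0.0014 m is -0.0224, 0.001 m is 0.016.

Request:
drive_effector(
  offsets=[0.05, -0.0224, 0, 0.016, 0, 0, 0, 0.05, 0, 0, 0, 0, 0, 0],
)

```text
time: 17.5
tcp_pos: [0.5616, -0.2442, 0.1204]
eef_rot: [[-0.389, 0.88, 0.271], [0.722, 0.475, -0.504], [-0.572, -0.0, -0.82]]
wrist_force: [-8.9, 15.9, 9.0]
finger_gap: 0.06
grasp_force: 111.3
```

Request:
drive_effector(
  offsets=[0.05, -0.032, 0, -0.056, 0, 0, 0, 0.05, 0, 0, 0, 0, 0, 0, 0.085, 0, 0, 0, 0, 0, 0, 0.085, 0, 0, 0, 0, 0, 0, 0.085, 0, 0, 0, 0, 0, 0, 0.085, 0, 0, 0, 0, 0, 0],
)

```text
time: 18.25
tcp_pos: [0.5627, -0.2465, 0.1249]
eef_rot: [[-0.388, 0.88, 0.272], [0.721, 0.474, -0.506], [-0.574, -0.0, -0.819]]
wrist_force: [-0.5, 0.3, -1.0]
finger_gap: 0.0851
grasp_force: 0.0
```

Request:
drive_effector(
  offsets=[0.085, 0, 0, -0.32, 0, 0, 0, 0.085, 0, 0, -0.48, 0, 0, 0, 0.085, 0, 0, -0.64, 0, 0, 0, 0.085, 0, 0, -0.8, 0, 0, 0, 0.085, 0, 0, -0.8, 0, 0, 0, 0.085, 0, 0, 0, 0, 0, 0],
)

```text
time: 19.0
tcp_pos: [0.5119, -0.1491, 0.2843]
eef_rot: [[-0.386, 0.879, 0.279], [0.719, 0.476, -0.506], [-0.578, 0.006, -0.816]]
wrist_force: [0.8, 0.8, -0.1]
finger_gap: 0.0849
grasp_force: 0.0
```

```bash
python3 - <<'E'
from h import *
import cv2
sc=arm.capture("scene");tp=arm.capture("top")
cv2.imwrite("pics/r2.png",np.hstack([cv2.resize(sc[205:300,320:415],(400,400),interpolation=2),cv2.resize(tp[145:225,365:450],(400,400),interpolation=2)]))
xs=np.arange(-.062,-.034,.002)
for y in(-.02,.01):
    q=np.array([proj("top",disp(v,y,.15)) for v in xs],np.float32)
    print(y,[(round(v*1000),c[0]) for v,c in zip(xs,cv2.remap(tp,q[:,0].reshape(1,-1),q[:,1].reshape(1,-1),1)[0].tolist())])
E
```

```text
-0.02 [(-62, 93), (-60, 87), (-58, 88), (-56, 89), (-54, 87), (-52, 97), (-50, 120), (-48, 157), (-46, 187), (-44, 200), (-42, 203), (-40, 202), (-38, 202), (-36, 203)]
0.01 [(-62, 88), (-60, 87), (-58, 89), (-56, 92), (-54, 89), (-52, 91), (-50, 119), (-48, 156), (-46, 189), (-44, 199), (-42, 204), (-40, 205), (-38, 204), (-36, 203)]
```

View pics/r2.png

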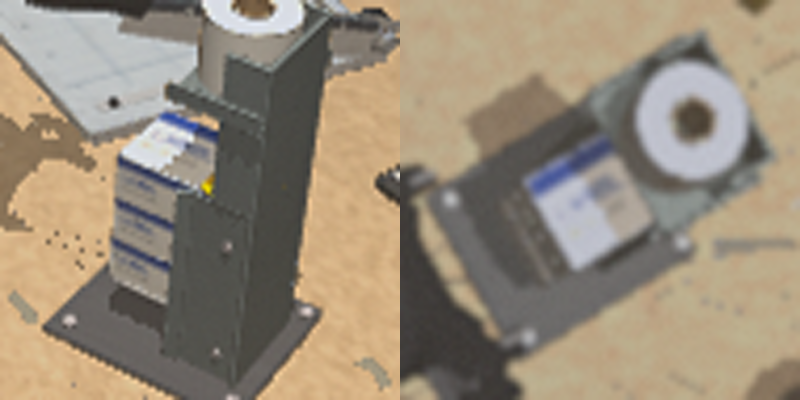

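The three cartons are stacked flush and square under the lip. The top one's front edge is at x −0.0485, so it is home, and the gripper is clear.

```bash
python3 -c "
from workcell import arm
print(arm.close_job())"
```

```text
the job is handed in; nothing more can be done
None
```

I pressed both loose cartons in under the lip and pushed them home against the back wall. All three now lie square in one pile, held down by the lip; the gripper has let go, and the job is handed in at about 19 s.

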